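# Press a pin badge and keep it clamped

### The arm

A 7-joint arm with a two-finger parallel gripper is mounted at the origin on a cart in front of the work surface, level with it; the furniture and walls round the work are solid. World frame = base frame: x ahead of the robot, y to its left, z up, the work surface at z = 0. Lengths are in m, angles in rad, forces in N, time in s.
With the tool pointing down it reaches from about 0.375 to 0.925 m from the base axis. Payload 3.1 kg.
Tool frame: the origin (TCP) lies at the very end of the fingers, on their centre line; the grasp point (between the pads) lies hold_point_z behind it (hold_point_z is the distance from the TCP to the grasp point, in m); z points along the fingers, y is the line along which they close (so a half turn about z gives the same grasp; the last joint's range is limited). The gripper opens to 85 mm and grips with 20 to 120 N. Pads are 22 mm wide; open, the fingers measure 114 mm over their backs; the gripper's body (76 mm by 85 mm) begins 54 mm behind the grasp point. The pads swing forward as they close: fully open they stand 13 mm farther back than shut.
Start: joints at [1.031, 0.383, 0.044, 1.598, -0.018, 1.161, -0.05], TCP at [0.278, -0.588, 0.231] pointing down, gripper open.
Joint ranges: [-2.61, 2.61], [-0.41, 2.15], [-1.48, 1.57], [0, 2.5], [-1.57, 4.71], [0.05, 1.97], [-2.85, 2.85]. Speed limits (rad/s): [2.79, 2.79, 3.14, 3.14, 3.14, 3.14, 3.14].

### API

Orientations are given as a rotation vector (axis times angle).
In Python, from rig import * gives the robot as it stands. The module is installed in compiled form; this text tells all that it offers.
- The arm moves only by the shell command python3 -m pendant 'ROWS' [FORCE]. ROWS is JSON, a list that holds one entry, the list of rows, each a list of 5 numbers: the finger opening in mm, from 0 to 85.4, then the shift along the world's x, y, z scaled (see below), then the turn about the world's z scaled (see below). A call has 1 to 5 rows; each row is the pose to reach, as a shift and turn from the pose commanded when the call began; what a row does not reach only later rows make up. The controller multiplies each number of a shift by 400 mm and each number of a turn by 90 degrees. A row lasts 1/8 s, in which the tool goes at most 62.5 mm and 10.7 degrees, less where a joint would pass 70% of its speed; a pose out of reach is approached as far as the arm can. A call with a number of a shift or a turn outside -1 to 1 is refused whole. A call with a gripper value outside its range is refused whole. The fingers move at their own pace and stop on an object; FORCE is the grip in N (left out, the last holds). Time passes only in rows, so rows that repeat a pose let the fingers close. It gives the time, the measured TCP pose, the force, the opening and the grip force at its end, in the units of the state.
- read_state(): the state, without advancing time (a new reading comes with each control period).
- capture(name): name is "scene" or "top"; returns the picture (420x560x3 uint8, red, green, blue); there is no depth.
- get_calibration(name): a dict with "mtx" (3x3 intrinsics, pixels), "D" ([k1, k2, p1, p2, k3] as OpenCV has them; the pictures are not rectified), "rvec" (rotation vector, rad) and "tvec" (3), from world to camera coordinates, as OpenCV has them. Camera axes: x right, y down, z forward; pixel columns grow to the right and rows downward; lengths in m; the calibration is good to about 2 mm. A picture is of the moment at which its call begins. get_calibration takes no time and is no camera call.
- finish_job(): hands the job in; it is judged then, once.
The state is a dict: "t": time; "qpos": joint angles; "dq": joint speeds; "effort": joint torques, N m; "tool_pos": TCP position; "tcp_rot": TCP orientation; "force": force on the tool from outside, world axes, zero at the start; "moment": the same for the moment, N m; "finger_gap": finger opening in m; "grip_force": force on a finger pad.
Only numpy, scipy, OpenCV 4.12 (cv2) and the standard library are available. Lean on these libraries where they do the work, as an engineer would, in place of code of your own. Each camera call takes 0.05 s, during which the arm holds its last target. There are 200 camera calls.

### The job

Press the loose orange badge: lay it flat, face up, in the round die of the badge press, slide the die tray fully home under the ram, then pull the press handle forward against its spring until the red pointer stands on the green mark. Finish while still holding the handle with the pointer on the green mark, so that the badge stays clamped, and leave the other things on the desk where they are.

Things in the scene. Friction and masses are not known exactly. Their poses are not given: they have to be found in the camera images.
- badge: the badge to press: an orange disc with a white sun motif, magnet-backed, 44 mm across and 12 mm tall (straight side up to 9.5 mm, then a shallow dome), 30 g, lying face up alone on the desk; origin at the centre of its underside, z up. (Four finished badges of other colours lie in a wooden tray and are not part of the job.)
- badge_press: blue bench press for pin badges, fixed to the desk, 112 mm wide, 215 mm deep; origin on the desk right below the ram's axis; its x axis points to the back of the press (away from the operator), y to its left, z up. Its head (60 mm wide, 100 to 165 mm high, front face 30 mm in front of the ram axis) overhangs the ram; two 27 mm high rails guide the tray
- die_seat (a point): centre of the flat floor of the round die on the tray, where the badge's underside rests: 40 mm above the desk; the floor is 48 mm across inside a rim 4 mm thick (56 mm outside) that stands 3 mm above it. Moves with the tray; axes as the press
- tray_knob (a point): centre of the black upright knob at the front of the die tray, 20 mm in diameter, from 30 to 54 mm above the desk (the tray plate below it ends at 22 mm, and reaches 15 mm farther to the front); 105 mm in front of the die's centre. Take it from above and slide the tray along the press's x axis
- die_tray (a joint): how far the tray is drawn out of the press towards the operator, m: 0 is fully home (die right under the ram, hard stop), 0.11 fully out; it stays where it is left (about 1.5 N friction)
- handle_grip (a point): centre of the black rubber cross bar of the U-shaped press handle: bar 22 mm in diameter, 86 mm long along the press's y axis, free of the side arms (100 mm apart) in between; about 284 mm above the desk at rest, 150 mm from the pivot
- handle_pivot (a point): centre of the handle's hinge, on the ram's axis 135 mm above the desk; the hinge runs along the press's y axis
- press_handle (a joint): angle of the handle, rad: 0 at rest (leaning 0.10 rad back from upright), growing as the bar is pulled forward (to the press's -x) and down; stop at 1.3. A return spring pulls it back, 4 N at the bar at rest, about 8 to 10 N at the mark; it flies back if let go. The ram goes down 20 mm per rad; its sprung rubber pad meets a seated badge at about 0.5 rad
- pointer (a point): the red pointer on the handle's right arm, running over the rim of the white scale drum on the press's right side, 46 mm from the hinge
- mark (a point): middle of the green mark clip on the rim of the scale drum (13 mm long along the rim), given at the pointer's radius: the pointer stands right on it when the two points coincide
- mark_clip (a joint): where the green mark is set, as the handle angle (rad) at which the pointer stands on its middle
- press_pad: the round pad under the ram, 40 mm in diameter, sprung (1200 N/m), its face 62 mm above the desk at rest; it clamps the badge; origin on the ram's axis, 62 mm below the face
- sticky_notes: yellow note pad, 76 x 77 x 13 mm, not to be moved; origin below its centre
- clear_tape: roll of tape lying flat, 90 mm across, 48 mm tall, not to be moved; origin below its centre
- mug: white mug, 82 mm across, 91 mm tall, not to be moved; origin below its centre
- pencil: green pencil, 118 mm long, not to be moved
- glue_stick: standing glue stick, 27 mm across, 88 mm tall, not to be moved
- watercolour_tin: flat black tin, 71 x 127 x 21 mm, not to be moved; origin below its centre
- marker: marker pen, 135 mm long, not to be moved
- earbud_case: white earbud case, 47 x 60 x 25 mm, not to be moved
Mind the look-alikes: they are no part of the job. Several things look just like the badge: the one meant starts farthest to the robot's right.

How it is judged:
By the outcome, as a careful person would: the job done as asked, in the order asked, and still so for the second after the job is handed in, while the arm keeps its last pose, push and grip.
It also fails if it takes over 54 s, if anything falls off the work surface, if the arm or the gripper's body presses on something with over 40 N, if the wrist force passes 120 N, or if a joint passes its speed limit or range.

## Working session

There is one attempt and no reset: what is moved stays moved. The work goes in short steps, Python scripts to look and compute and a shell command to move; the robot and the scene stay as the last step left them, time stands still between calls to the robot, and variables do not carry over. Pictures are saved under pics/ and viewed, at most 10 in all, crops included, and the job is handed in when it is done.

```bash
mkdir -p pics; cat > h.py <<'E'
from rig import *
import numpy as np, cv2
def save(n,f):
    im=capture(n); cv2.imwrite('pics/'+f,im[:,:,::-1]); return im
def ray(n,uv):
    c=get_calibration(n); K=np.array(c['mtx'],float);D=np.array(c['D'],float)
    R=cv2.Rodrigues(np.array(c['rvec'],float))[0];t=np.array(c['tvec'],float).ravel()
    p=cv2.undistortPoints(np.array([[uv]],float),K,D).ravel()
    d=R.T@np.array([p[0],p[1],1]); return -R.T@t,d
def onz(n,uv,z):
    o,d=ray(n,uv); return o+d*(z-o[2])/d[2]
def proj(n,P):
    c=get_calibration(n)
    return cv2.projectPoints(np.array(P,float).reshape(-1,1,3),np.array(c['rvec'],float),np.array(c['tvec'],float),np.array(c['mtx'],float),np.array(c['D'],float))[0].reshape(-1,2)
E
python3 - <<'E'
from h import *
for n in('scene','top'):
    save(n,n+'0.png'); o,d=ray(n,(280,210)); print(n,o,d)
s=read_state(); print({k:np.round(v,3) for k,v in s.items()})
E
```

```text
scene [-0.5833559   0.53294935  1.22176313] [ 0.68516785 -0.34263181 -0.64278479]
top [-0.02502133 -0.31914913  1.61773684] [ 0.33569549  0.20909264 -0.91858468]
{'t': np.float64(0.1), 'qpos': array([ 1.031,  0.384,  0.044,  1.599, -0.018,  1.161, -0.05 ]), 'dq': array([ 0.001, -0.001,  0.001, -0.003,  0.   ,  0.   ,  0.001]), 'effort': array([ 3.0000e-03, -4.3472e+01,  1.0290e+00, -2.5045e+01,  1.1000e-02,
        5.0000e-03, -0.0000e+00]), 'tool_pos': array([ 0.278, -0.587,  0.23 ]), 'tcp_rot': array([-3.063e+00, -6.880e-01,  1.000e-03]), 'force': array([ 0.335, -0.596, -0.56 ]), 'moment': array([ 0.057, -0.002, -0.058]), 'grip_force': np.float64(0.0), 'finger_gap': np.float64(0.085)}
```

View pics/scene0.png

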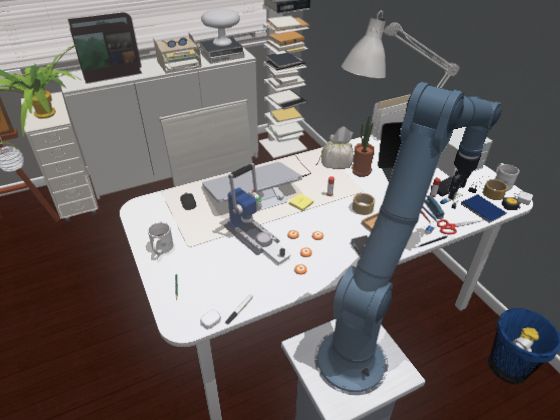

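View pics/top0.png

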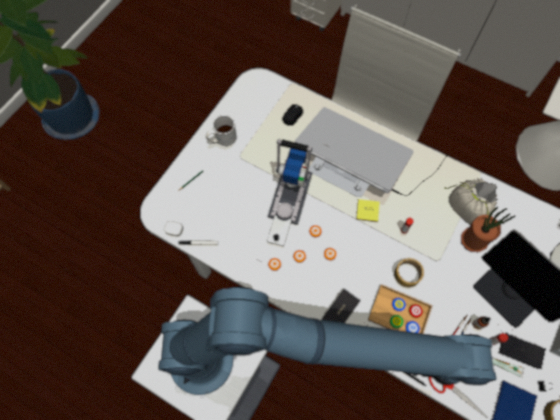

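The scene view shows the press at about (245,215). The top view shows it at (292,185), with its die near (285,211) and the knob near (276,237). Four orange badges lie at top (316,231), (330,254), (299,256) and (275,264).

```bash
python3 - <<'E'
from h import *
im=cv2.imread('pics/top0.png'); hsv=cv2.cvtColor(im,cv2.COLOR_BGR2HSV)
m=cv2.inRange(hsv,(5,130,120),(18,255,255))
n,l,st,c=cv2.connectedComponentsWithStats(cv2.morphologyEx(m,cv2.MORPH_CLOSE,np.ones((5,5))))
for i in range(1,n):
    if 40<st[i,4]<400: print('badge',c[i].round(1),st[i,2:5],onz('top',c[i],.009).round(3))
for nm,uv,z in [('die',(285,211),.042),('knob',(276,237),.054),('gripL',(279,143),.29),('gripR',(307,149),.29),('notes',(368,210),.013)]:
    print(nm,onz('top',uv,z).round(3))
crop=im[125:285,225:385]; cv2.imwrite('pics/topc.png',cv2.resize(crop,(600,600),interpolation=cv2.INTER_CUBIC))
im=cv2.imread('pics/scene0.png')
cv2.imwrite('pics/scenec.png',cv2.resize(im[155:285,200:335],(623,600),interpolation=cv2.INTER_CUBIC))
E
```

```text
badge [483.7 229.2] [ 24  25 277] [ 0.859 -0.597  0.009]
badge [315.1 232.1] [11  9 68] [ 0.553 -0.1    0.009]
badge [329.8 253.8] [11 11 96] [ 0.509 -0.182  0.009]
badge [299.3 256.8] [11 11 80] [ 0.447 -0.098  0.009]
badge [274.1 265. ] [11 10 77] [ 0.379 -0.039  0.009]
die [0.556 0.023 0.042]
knob [ 0.455 -0.002  0.054]
gripL [0.652 0.101 0.29 ]
gripR [0.678 0.016 0.29 ]
notes [ 0.719 -0.221  0.013]
```

View pics/topc.png

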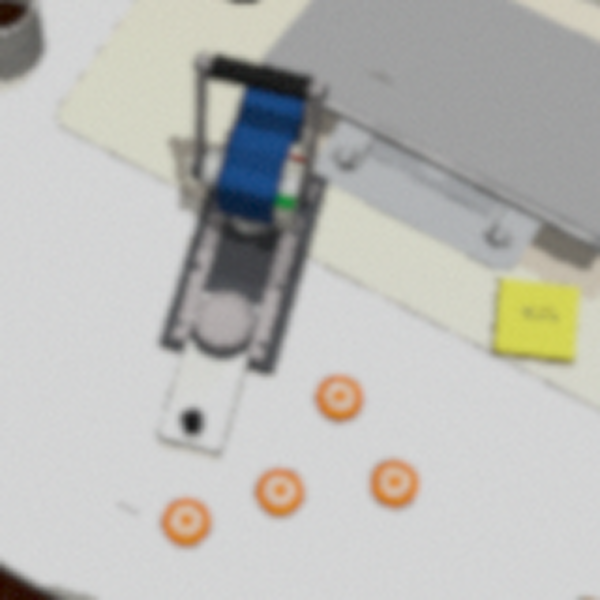

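View pics/scenec.png

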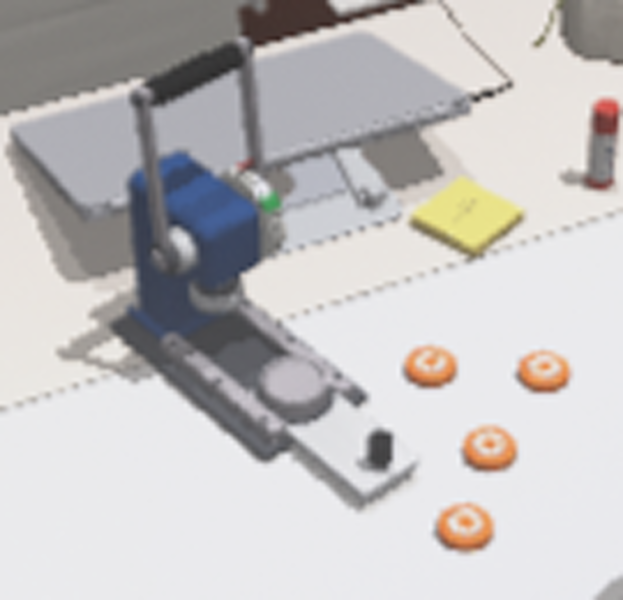

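Badge to take: the one at top (330,254), world (0.509,−0.182), because it has the smallest y. Next I measure the press features in both views.

```bash
cat >> h.py <<'E'
def tri(a,b):
    o1,d1=ray('top',a);o2,d2=ray('scene',b)
    A=np.c_[d1,-d2];s=np.linalg.lstsq(A,o2-o1,rcond=None)[0]
    p,q=o1+s[0]*d1,o2+s[1]*d2; return (p+q)/2,np.linalg.norm(p-q)
def blob(im,lo,hi,box):
    x0,y0,x1,y1=box; m=cv2.inRange(cv2.cvtColor(im[y0:y1,x0:x1],cv2.COLOR_RGB2HSV),lo,hi)
    n,l,st,c=cv2.connectedComponentsWithStats(m)
    if n<2: return None
    i=1+st[1:,4].argmax(); pts=np.argwhere(l==i)[:,::-1]+[x0,y0]
    (cx,cy),(vx,vy)=pts.mean(0),np.linalg.svd(pts-pts.mean(0),full_matrices=False)[2][0]
    t=(pts-[cx,cy])@[vx,vy]
    return dict(c=np.array([cx,cy]),n=len(pts),e=[np.array([cx,cy])+k*np.array([vx,vy]) for k in(t.min(),t.max())])
E
python3 - <<'E'
from h import *
import rig
print([x for x in dir(rig) if 'hold' in x.lower()], getattr(rig,'hold_point_z',None))
T=cv2.imread('pics/top0.png')[:,:,::-1].copy(); S=cv2.imread('pics/scene0.png')[:,:,::-1].copy()
B={'bar':((0,0,0),(180,255,60),(278,138,312,152),(230,160,256,178)),
'knob':((0,0,0),(180,255,70),(268,228,284,243),(276,245,288,259)),
'green':((45,120,60),(80,255,255),(294,172,308,185),(250,192,265,204)),
'red':((0,90,80),(8,255,255),(298,160,310,172),(246,187,260,197)),
'red2':((170,90,80),(180,255,255),(298,160,310,172),(246,187,260,197))}
for k,(lo,hi,bt,bs) in B.items():
    a,b=blob(T,lo,hi,bt),blob(S,lo,hi,bs)
    if a is None or b is None: print(k,a,b);continue
    p,e=tri(a['c'],b['c']); print(k,a['n'],b['n'],a['c'].round(1),b['c'].round(1),p.round(3),e.round(4))
    if k=='bar':
        ps=[onz('top',q,.286) for q in a['e']]; d=ps[0]-ps[1]; print(' ends',np.round(ps,3),np.linalg.norm(d),'x yaw deg',np.degrees(np.arctan2(d[1],d[0]))%180-90)
        ps=[onz('scene',q,.286) for q in b['e']]; d=ps[0]-ps[1]; print(' ends',np.round(ps,3),np.linalg.norm(d),'x yaw deg',np.degrees(np.arctan2(d[1],d[0]))%180-90)
for n,uv in[('top',(285-.4,210.6-.4)),('scene',(200+296/4.615,155+385/4.615))]: print('die',onz(n,uv,.042).round(4))
# rails right outer edge in top crop
q=[onz('top',(225+u/3.75-.4,125+v/3.75-.4),.0) for u,v in[(325,180),(272,372)]]; d=q[0]-q[1];print('rail yaw',np.degrees(np.arctan2(d[1],d[0])),np.linalg.norm(d))
q=[onz('top',(225+u/3.75-.4,125+v/3.75-.4),.022) for u,v in[(190,345),(159,437),(245,365),(220,453)]]
for i in(0,2): d=q[i]-q[i+1];print('tray yaw',np.degrees(np.arctan2(d[1],d[0])))
E
```

```text
['hold_point_z'] 0.0187
bar 134 90 [294.4 145.5] [242.3 170.3] [0.672 0.057 0.285] 0.0008
 ends [[0.66  0.098 0.286]
 [0.681 0.019 0.286]] 0.08157745098947458 x yaw deg 14.819184725147565
 ends [[0.68  0.02  0.286]
 [0.661 0.097 0.286]] 0.07953876185614038 x yaw deg 14.425928634447061
knob 12 8 [275.9 237.2] [282.  253.1] [0.46  0.002 0.034] 0.0008
green 10 5 [300.1 178.4] [258.2 198.6] [0.637 0.013 0.165] 0.0017
red None None
red2 None None
die [0.5583 0.0254 0.042 ]
die [0.5509 0.0312 0.042 ]
rail yaw 15.623219599497066 0.2092083891714108
tray yaw 13.633335559941742
tray yaw 15.541283551081756
```

```bash
python3 -m pendant '[[[85,0.29,0.51,0,0.44],[85,0.29,0.51,0,0.44],[85,0.29,0.51,0,0.44],[85,0.29,0.51,0,0.44],[85,0.29,0.51,0,0.44]]]' 30
python3 -m pendant '[[[85,0.2875,0.505,-0.25,0.44],[85,0.2875,0.505,-0.25,0.44],[85,0.2875,0.505,-0.25,0.44],[85,0.2875,0.505,-0.25,0.44],[85,0.2875,0.505,-0.25,0.44]]]'
python3 - <<'E'
from h import *
s=read_state();print(s['tool_pos'].round(4),s['tcp_rot'].round(3),s['qpos'].round(2))
t=save('top','top1.png');S=save('scene','scene1.png')
cv2.imwrite('pics/c1.png',np.hstack([cv2.resize(x,(400,400),interpolation=cv2.INTER_CUBIC)[:,:,::-1] for x in(t[200:300,280:380],S[190:290,270:370])]))
E
```

```text
t: 0.72
tool_pos: [0.3972, -0.378, 0.2309]
tcp_rot: [-2.641, -1.699, -0.003]
force: [0.5, -1.0, -0.1]
finger_gap: 0.0852
grip_force: 0.0
t: 1.35
tool_pos: [0.5093, -0.1758, 0.129]
tcp_rot: [-1.91, -2.488, -0.003]
force: [-0.2, -0.9, 0.1]
finger_gap: 0.085
grip_force: 0.0
[ 0.5093 -0.1758  0.129 ] [-1.91  -2.488 -0.003] [ 0.6   0.33 -0.4   1.93  0.15  0.91  0.39]
```

View pics/c1.png

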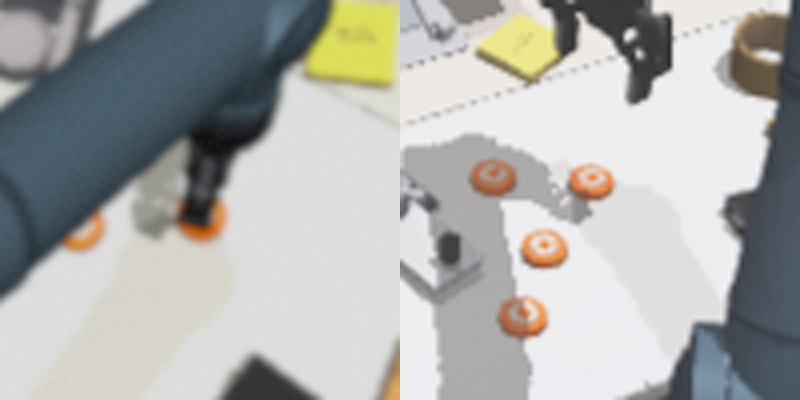

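The badge is under the hand at scene (318,235). I'll check it against the scene ray and then descend.

```bash
python3 - <<'E'
from h import *
S=cv2.imread('pics/scene0.png')[:,:,::-1].copy()
b=blob(S,(3,110,110),(20,255,255),(308,225,330,246)); print(b['c'],b['n'],onz('scene',b['c'],.009).round(4)); s=read_state();print(s['tool_pos'],s['t'])
E
python3 -m pendant '[[[85,0,0,-0.25,0],[85,0,0,-0.25,0],[85,0,0,-0.25,0]]]'
```

```text
[317.21621622 236.45945946] 37 [ 0.5032 -0.1732  0.009 ]
[ 0.50843028 -0.18173899  0.13036235] 1.45
t: 1.82
tool_pos: [0.5048, -0.184, 0.0286]
tcp_rot: [-1.925, -2.475, 0.006]
force: [-0.5, 0.7, 0.8]
finger_gap: 0.0844
grip_force: 0.0
```

```bash
python3 -m pendant '[[[52,-0.005,0.007,-0.0675,0],[52,-0.005,0.007,-0.07,0],[52,-0.005,0.007,-0.0725,0],[52,-0.005,0.007,-0.0725,0]]]'
python3 -m pendant '[[[52,0,0,-0.005,0],[52,0,0,-0.005,0]]]'
```

```text
t: 2.33
tool_pos: [0.5083, -0.1797, 0.0039]
tcp_rot: [1.922, 2.481, 0.001]
force: [-0.0, -0.1, 0.3]
finger_gap: 0.0519
grip_force: 0.0
t: 2.58
tool_pos: [0.507, -0.1788, 0.0005]
tcp_rot: [1.923, 2.484, -0.0]
force: [-0.2, 0.1, 0.4]
finger_gap: 0.0517
grip_force: 0.0
```

```bash
python3 -m pendant '[[[48,0,0,-0.005,0],[48,0,0,-0.005,0]]]'
python3 -m pendant '[[[48,0,0,-0.004,0],[48,0,0,-0.004,0]]]'
```

```text
t: 2.82
tool_pos: [0.5068, -0.1787, -0.0019]
tcp_rot: [-1.923, -2.484, 0.0]
force: [0.1, 0.4, -0.2]
finger_gap: 0.048
grip_force: 0.0
t: 3.08
tool_pos: [0.5071, -0.1787, -0.0025]
tcp_rot: [-1.923, -2.484, 0.001]
force: [-2.6, 1.1, 6.3]
finger_gap: 0.0482
grip_force: 3.2
```

```bash
python3 -m pendant '[[[48,0,0,0.014,0],[48,0,0,0.014,0],[30,0,0,0.014,0],[30,0,0,0.014,0],[30,0,0,0.014,0]]]' 20
python3 -m pendant '[[[65,0,0,0,0],[65,0,0,0,0],[65,0,0,0,0],[65,0,0,0,-0.25],[65,0,0,0,-0.25]]]'
python3 -m pendant '[[[65,0,0,0,-0.4],[65,0,0,0,-0.4],[65,0,0,0,-0.4],[65,0,0,0,-0.4],[65,0,0,0,-0.4]]]'
python3 -m pendant '[[[65,0,0,0,-0.35],[65,0,0,0,-0.35],[65,0,0,0,-0.35],[65,0,0,0,-0.35],[65,0,0,0,-0.35]]]'
python3 -m pendant '[[[30,0,0,0,0],[30,0,0,0,0],[30,0,0,0,0],[30,0,0,0,0]]]' 30
python3 -m pendant '[[[30,0,0,0.2,0],[30,0,0,0.2,0],[30,0,0,0.2,0]]]' 30
```

```text
t: 3.7
tool_pos: [0.5072, -0.1789, 0.0026]
tcp_rot: [1.923, 2.484, -0.0]
force: [-1.0, 0.7, 5.5]
finger_gap: 0.0418
grip_force: 20.1
t: 4.32
tool_pos: [0.5067, -0.1787, 0.002]
tcp_rot: [-2.359, -2.075, -0.0]
force: [0.1, -0.5, -0.0]
finger_gap: 0.0652
grip_force: 0.0
t: 4.95
tool_pos: [0.5068, -0.1786, 0.0021]
tcp_rot: [-2.88, -1.255, 0.001]
force: [-0.2, -0.1, 0.3]
finger_gap: 0.0652
grip_force: 0.0
t: 5.58
tool_pos: [0.5069, -0.1787, 0.0022]
tcp_rot: [-3.112, -0.429, 0.0]
force: [0.3, -0.5, -0.3]
finger_gap: 0.0651
grip_force: 0.0
t: 6.08
tool_pos: [0.5071, -0.1789, 0.0025]
tcp_rot: [3.113, 0.425, 0.001]
force: [-0.8, -0.3, 4.1]
finger_gap: 0.042
grip_force: 30.4
t: 6.45
tool_pos: [0.5083, -0.1792, 0.0836]
tcp_rot: [3.111, 0.424, 0.005]
force: [-0.0, 0.3, 0.3]
finger_gap: 0.0418
grip_force: 30.7
```

```bash
python3 -m pendant '[[[30,0.1225,0.516,0,-0.01],[30,0.1225,0.516,0,-0.01],[30,0.1225,0.516,0,-0.01],[30,0.1225,0.516,0,-0.01],[30,0.1225,0.516,-0.06,-0.01]]]'
python3 - <<'E'
from h import *
t=save('top','top2.png');S=save('scene','scene2.png');s=read_state();print(s['tool_pos'])
cv2.imwrite('pics/c2.png',np.hstack([cv2.resize(x,(400,400),interpolation=cv2.INTER_CUBIC)[:,:,::-1] for x in(t[165:245,245:325],S[205:285,225:305])]))
E
```

```text
t: 7.08
tool_pos: [0.557, 0.0325, 0.0579]
tcp_rot: [-3.112, -0.41, -0.004]
force: [0.2, -0.2, 0.5]
finger_gap: 0.0416
grip_force: 30.7
[0.55162539 0.02829992 0.05402051]
```

View pics/c2.png

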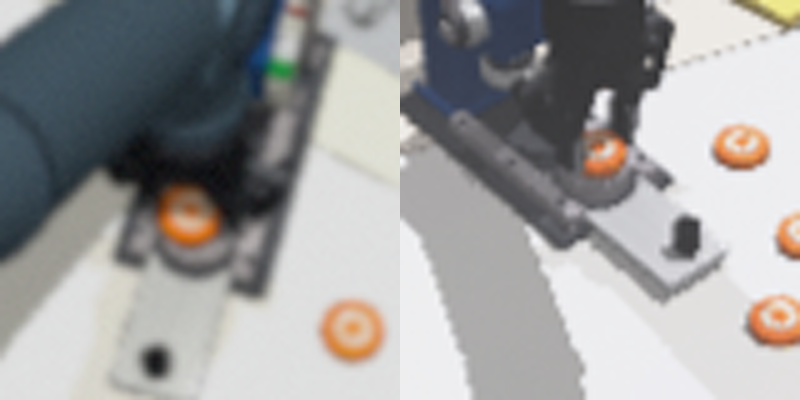

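The badge is held level just above the die, at top (283,208). I'll isolate the die by colour for a better centre.

```bash
python3 - <<'E'
from h import *
s=read_state();print(s['tool_pos'].round(4))
T=cv2.imread('pics/top0.png')[:,:,::-1].copy(); S=cv2.imread('pics/scene0.png')[:,:,::-1].copy()
for im,(u,v),r in((T,(284,210),13),(S,(264,238),11)):
    hsv=cv2.cvtColor(im,cv2.COLOR_RGB2HSV)
    print('V');print(hsv[v-r:v+r+1:1,u-r:u+r+1,2])
E
```

```text
[0.5516 0.0283 0.054 ]
V
[[205 186 149 112 109 131 148 156 154 127  94  77  73  72  72  72  73  71
   74  75  71  70  70  72  73  83 113]
 [200 174 134 108 124 154 165 166 148 111  88  80  77  77  75  74  75  71
   72  71  73  73  71  71  74  92 117]
 [193 159 120 102 131 162 171 165 140 106  85  81  81  80  79  77  76  75
   73  73  72  70  74  71  79 100 124]
 [187 148 110 109 139 165 169 158 131 100  86  82  83  85  83  82  81  80
   79  77  76  73  74  73  86 108 131]
 [179 136 105 116 147 166 169 153 122  99  92  91  91  91  89  87  86  86
   84  81  82  78  78  81  95 123 138]
 [169 124 102 125 157 170 172 157 137 120 111 110 113 114 110 111 107  98
   90  85  83  80  82  91 112 140 153]
 [157 115 103 132 163 171 170 167 165 158 147 143 142 142 142 141 136 123
  109  99  86  82  86  94 125 156 167]
 [138 105 109 141 165 173 170 168 172 171 163 163 162 163 166 163 157 147
  134 117  96  90  88 102 134 163 172]
 [125  99 118 150 169 173 170 165 165 169 171 173 173 173 173 172 167 163
  154 135 117 107 106 119 145 167 170]
 [113 100 126 158 173 172 166 163 166 170 176 178 178 177 
[... 3510 characters left out ...]
110 196 225 224 211]
 [180 192 196 190 159 110 101 106 106 107 109 111 113 115 115 111 108 103
  150 217 228 229 228]
 [131 179 194 197 191 182 141 107 102 106 110 111 112 111 110 110 102 149
  204 224 228 228 229]
 [102 133 171 156 149 189 185 143 111 108 106 109 109 105 102 104 176 210
  224 226 227 227 229]
 [ 93 102 127 129 146 186 197 185 158 119 101 120 131 131 183 199 220 225
  225 226 227 228 228]
 [ 94  93 102 111 134 191 203 190 148 187 200 204 207 205 221 226 226 226
  225 225 226 227 228]
 [106 105  99 100 107 147 153 137 126 167 219 227 227 226 225 226 226 227
  227 226 226 227 227]
 [109 113 107  98 100 107 112 105 101 113 160 219 227 227 226 226 226 227
  227 227 227 227 227]]
```

```bash
python3 - <<'E'
from h import *
a,b=(284.3,209.7),(263.1,237.2)
print('die',onz('top',a,.043).round(4),onz('scene',b,.043).round(4),tri(a,b))
s=read_state();print(s['tool_pos'].round(4))
for n,bx in(('top',(270,195,300,222)),('scene',(255,225,275,245))):
    im=cv2.imread('pics/%s2.png'%n)[:,:,::-1].copy()
    q=blob(im,(3,110,110),(20,255,255),bx); x,y=np.array(q['e']).mean(0); print(n,q['c'].round(1),q['n'],onz(n,q['c'],.062).round(4))
E
python3 -m pendant '[[[30,0,0,0,0],[30,0,0,0,0]]]'
```

```text
die [0.559  0.0271 0.043 ] [0.5577 0.0324 0.043 ] (array([0.56223886, 0.02926696, 0.03697204]), np.float64(0.002466103680144435))
[0.5516 0.0283 0.054 ]
top [281.9 208.8] 77 [0.5506 0.0318 0.062 ]
scene [266.1 236.8] 31 [0.5366 0.0295 0.062 ]
t: 7.42
tool_pos: [0.5561, 0.0267, 0.0585]
tcp_rot: [3.116, 0.397, 0.001]
force: [0.3, -0.1, 0.0]
finger_gap: 0.0421
grip_force: 30.7
```

```bash
python3 -m pendant '[[[30,0.004,0.004,-0.02,0],[30,0.004,0.004,-0.03,0],[30,0.004,0.004,-0.034,0],[30,0.004,0.004,-0.034,0]]]'
python3 -m pendant '[[[30,0,0,-0.004,0],[30,0,0,-0.004,0]]]'
```

```text
t: 7.92
tool_pos: [0.5578, 0.0292, 0.0447]
tcp_rot: [3.116, 0.4, 0.001]
force: [0.1, 0.3, 0.6]
finger_gap: 0.0417
grip_force: 30.7
t: 8.18
tool_pos: [0.5584, 0.0292, 0.0436]
tcp_rot: [3.116, 0.4, 0.003]
force: [0.7, -0.0, 1.7]
finger_gap: 0.042
grip_force: 30.8
```

```bash
python3 -m pendant '[[[30,0,0,-0.004,0],[30,0,0,-0.004,0]]]'
python3 -m pendant '[[[30,0,0,-0.003,0],[30,0,0,-0.003,0]]]'
```

```text
t: 8.43
tool_pos: [0.5586, 0.0292, 0.0425]
tcp_rot: [3.116, 0.4, 0.003]
force: [0.6, -0.8, 6.1]
finger_gap: 0.0421
grip_force: 31.2
t: 8.68
tool_pos: [0.5594, 0.0294, 0.0424]
tcp_rot: [3.116, 0.4, 0.005]
force: [-1.4, 0.4, 11.0]
finger_gap: 0.0418
grip_force: 31.7
```

```bash
python3 -m pendant '[[[30,0,0,0.005,0],[30,0,0,0.005,0]]]'
python3 -m pendant '[[[30,0.01,0,0,0],[30,0.01,0,0,0]]]'
python3 -m pendant '[[[30,-0.02,0,0,0],[30,-0.02,0,0,0]]]'
python3 -m pendant '[[[30,0.01,0.01,0,0],[30,0.01,0.01,0,0]]]'
python3 -m pendant '[[[30,0,-0.02,0,0],[30,0,-0.02,0,0]]]'
```

```text
t: 8.93
tool_pos: [0.558, 0.029, 0.0426]
tcp_rot: [3.116, 0.4, 0.002]
force: [1.4, -0.8, 2.7]
finger_gap: 0.0414
grip_force: 31.0
t: 9.18
tool_pos: [0.5612, 0.0298, 0.0425]
tcp_rot: [-3.115, -0.4, 0.002]
force: [-0.6, 1.1, 5.6]
finger_gap: 0.042
grip_force: 31.2
t: 9.43
tool_pos: [0.553, 0.0279, 0.0425]
tcp_rot: [3.115, 0.399, -0.001]
force: [0.4, -2.7, 5.5]
finger_gap: 0.0418
grip_force: 31.2
t: 9.68
tool_pos: [0.5575, 0.0301, 0.0425]
tcp_rot: [3.113, 0.397, -0.001]
force: [0.6, -4.5, 4.7]
finger_gap: 0.042
grip_force: 31.2
t: 9.93
tool_pos: [0.5571, 0.027, 0.0425]
tcp_rot: [-3.114, -0.4, 0.0]
force: [0.4, 1.9, 5.5]
finger_gap: 0.0418
grip_force: 31.2
```

The tray slides along its guide with the badge and the sideways play is about 1.5 mm, so the badge sits in the die. Releasing it now.

```bash
python3 -m pendant '[[[42,0,0.009,0,0],[60,0,0.009,0,0],[60,0,0.009,0,0],[60,0,0.009,0.1,0],[60,0,0.009,0.15,0]]]'
python3 -m pendant '[[[60,-0.15,-0.2,0.2,0],[60,-0.15,-0.2,0.2,0],[60,-0.15,-0.2,0.2,0],[60,-0.15,-0.2,0.2,0]]]'
python3 - <<'E'
from h import *
t=save('top','top3.png');S=save('scene','scene3.png');s=read_state();print(s['tool_pos'])
cv2.imwrite('pics/c3.png',np.hstack([cv2.resize(x,(400,400),interpolation=cv2.INTER_CUBIC)[:,:,::-1] for x in(t[170:250,245:325],S[205:285,225:305])]))
E
```

```text
t: 10.55
tool_pos: [0.5574, 0.029, 0.1031]
tcp_rot: [-3.116, -0.4, -0.0]
force: [0.2, 0.9, 0.9]
finger_gap: 0.0599
grip_force: 0.0
t: 11.05
tool_pos: [0.497, -0.0507, 0.1818]
tcp_rot: [-3.115, -0.399, 0.001]
force: [-0.6, 0.4, 0.2]
finger_gap: 0.06
grip_force: 0.0
[ 0.49698535 -0.04950748  0.18087152]
```

View pics/c3.png

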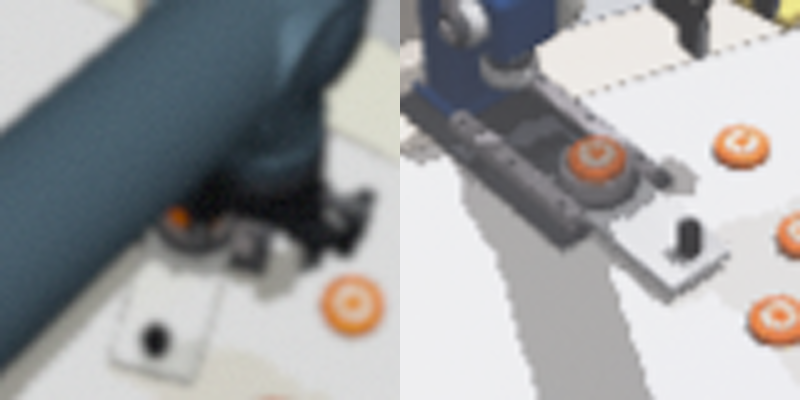

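The badge lies flat and face up in the die. Next I take the knob.

```bash
python3 -m pendant '[[[60,-0.105,0.134,-0.2,0],[60,-0.105,0.134,-0.2,0],[60,-0.105,0.134,-0.2,0],[60,-0.105,0.134,-0.3,0],[60,-0.105,0.134,-0.37,0]]]'
python3 -m pendant '[[[60,0,0,0,0],[10,0,0,0,0],[10,0,0,0,0],[10,0,0,0,0],[10,0,0,0,0]]]' 40
```

```text
t: 11.78
tool_pos: [0.4569, 0.0028, 0.0335]
tcp_rot: [3.116, 0.402, 0.002]
force: [-0.1, -0.3, 0.9]
finger_gap: 0.0601
grip_force: 0.0
t: 12.4
tool_pos: [0.4576, 0.0013, 0.0359]
tcp_rot: [3.115, 0.399, 0.006]
force: [0.2, -4.6, 5.7]
finger_gap: 0.0184
grip_force: 39.2
```

```bash
python3 -m pendant '[[[10,0.06,0.0156,0,0],[10,0.12,0.031,0,0],[10,0.18,0.047,0,0],[10,0.2,0.052,0,0],[10,0.2,0.052,0,0]]]'
```

```text
t: 13.02
tool_pos: [0.5386, 0.0233, 0.0359]
tcp_rot: [3.116, 0.4, 0.009]
force: [1.9, -2.1, 5.8]
finger_gap: 0.0184
grip_force: 40.6
```

```bash
python3 -m pendant '[[[10,0.04,0.0105,0,0],[10,0.04,0.0105,0,0],[10,0.055,0.0145,0,0],[10,0.055,0.0145,0,0]]]'
```

```text
t: 13.52
tool_pos: [0.5575, 0.0284, 0.0359]
tcp_rot: [3.116, 0.399, -0.0]
force: [-2.1, -2.2, 11.9]
finger_gap: 0.0183
grip_force: 41.6
```

```bash
python3 -m pendant '[[[10,0.005,0.0013,0,0],[10,0.01,0.0026,0,0],[10,0.01,0.0026,0,0]]]'
python3 -m pendant '[[[10,0.005,0.0013,0,0],[10,0.01,0.0026,0,0],[10,0.01,0.0026,0,0]]]'
```

```text
t: 13.9
tool_pos: [0.5575, 0.0284, 0.0358]
tcp_rot: [3.115, 0.398, -0.014]
force: [-8.2, -3.3, 19.0]
finger_gap: 0.0182
grip_force: 42.3
t: 14.28
tool_pos: [0.5575, 0.0284, 0.0357]
tcp_rot: [3.115, 0.398, -0.028]
force: [-15.7, -4.0, 27.4]
finger_gap: 0.0184
grip_force: 43.1
```

The tray met its hard stop at knob (0.5575, 0.0284), which matches the ram axis found earlier. I'll release it, rise, turn and go to the bar.

```bash
python3 -m pendant '[[[10,-0.014,-0.004,0,0],[10,-0.014,-0.004,0,0],[60,-0.014,-0.004,0,0],[60,-0.014,-0.004,0,0],[60,-0.014,-0.004,0,0]]]'
python3 -m pendant '[[[60,0,0,0.15,0],[60,-0.05,0,0.3,0.1],[60,-0.05,0,0.45,0.2],[60,-0.05,0,0.6,0.3],[60,-0.05,0,0.75,0.4]]]'
python3 -m pendant '[[[60,0,0,0.05,0.12],[60,0,0,0.05,0.24],[60,0,0,0.05,0.36],[60,0,0,0.05,0.48],[60,0,0,0.05,0.6]]]'
python3 - <<'E'
from h import *
t=save('top','top4.png');S=save('scene','scene4.png');s=read_state();print(s['tool_pos'],s['tcp_rot'],s['qpos'].round(2))
cv2.imwrite('pics/c4.png',np.hstack([cv2.resize(x,(400,400),interpolation=cv2.INTER_CUBIC)[:,:,::-1] for x in(t[130:230,240:340],S[155:255,205:305])]))
E
```

```text
t: 14.9
tool_pos: [0.5591, 0.03, 0.0336]
tcp_rot: [-3.115, -0.401, 0.002]
force: [-0.9, -0.2, 0.3]
finger_gap: 0.06
grip_force: 0.0
t: 15.52
tool_pos: [0.5394, 0.0297, 0.3358]
tcp_rot: [-2.836, -1.351, 0.0]
force: [1.2, 0.2, -0.8]
finger_gap: 0.0602
grip_force: 0.0
t: 16.15
tool_pos: [0.5396, 0.0298, 0.3536]
tcp_rot: [-1.918, -2.487, 0.001]
force: [0.8, -0.1, -0.7]
finger_gap: 0.0599
grip_force: 0.0
[0.53966498 0.02971371 0.35361706] [-1.92602818e+00 -2.48061100e+00  8.53940347e-04] [ 0.04  0.1  -0.18  1.69  0.02  1.35  0.1 ]
```

View pics/c4.png

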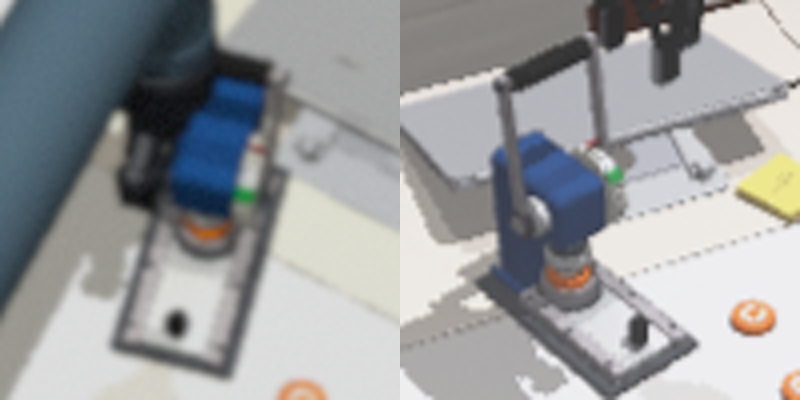

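```bash
cat >> h.py <<'E'
X=np.array([np.cos(np.radians(14.8)),np.sin(np.radians(14.8)),0]);Y=np.array([-X[1],X[0],0]);O=np.array([.659,.0548,.135])
def plane(n,uv,y):
    o,d=ray(n,uv); p=o+d*((y-(o-O)@Y)/(d@Y)); r=p-O; x,z=r@X,r[2]
    return np.round([x,z,np.hypot(x,z),np.arctan2(-x,z)],3)
def marks(n,f,bg,br):
    im=cv2.imread('pics/'+f)[:,:,::-1].astype(int); r={}
    for k,b,w in(('green',bg,lambda a:a[...,1]-np.maximum(a[...,0],a[...,2])),('red',br,lambda a:a[...,0]-np.maximum(a[...,1],a[...,2]))):
        x0,y0,x1,y1=b; W=w(im[y0:y1,x0:x1]); W=np.where(W>25,W,0).astype(float)
        if W.sum()==0: print(n,k,None);continue
        yy,xx=np.mgrid[y0:y1,x0:x1]; uv=((W*xx).sum()/W.sum(),(W*yy).sum()/W.sum()); r[k]=uv
        print(n,k,np.round(uv,1),(W>0).sum(),[plane(n,uv,y) for y in(-.036,-.042,-.048)])
    return r
E
python3 - <<'E'
from h import *
for f in('0','4'):
    a=marks('top','top%s.png'%f,(294,172,308,185),(298,160,312,173))
    b=marks('scene','scene%s.png'%f,(250,192,265,204),(246,184,262,196))
    for k in a:
        if k in b: p,e=tri(a[k],b[k]);print(k,((p-O)@X).round(4),((p-O)@Y).round(4),(p-O)[2].round(4),e)
E
```

```text
top green [300.9 178.5] 19 [array([-0.024,  0.013,  0.028,  1.07 ]), array([-0.053,  0.072,  0.089,  0.64 ]), array([-0.083,  0.13 ,  0.154,  0.565])]
top red [303.9 166.6] 5 [array([ 0.012,  0.031,  0.034, -0.364]), array([-0.019,  0.089,  0.091,  0.206]), array([-0.049,  0.147,  0.155,  0.323])]
scene green [258.4 198.5] 13 [array([-0.03 ,  0.029,  0.041,  0.806]), array([-0.022,  0.021,  0.03 ,  0.816]), array([-0.014,  0.013,  0.019,  0.835])]
scene red [252.4 190.2] 5 [array([ 0.005,  0.048,  0.048, -0.1  ]), array([ 0.013,  0.04 ,  0.042, -0.309]), array([ 0.021,  0.032,  0.038, -0.571])]
green -0.0302 -0.0369 0.0276 0.0023000408437812508
red 0.005 -0.0371 0.0463 0.0018373864393644852
top green [300.9 178.5] 20 [array([-0.023,  0.012,  0.026,  1.098]), array([-0.053,  0.07 ,  0.088,  0.641]), array([-0.082,  0.129,  0.153,  0.565])]
top red [303.9 166.6] 5 [array([ 0.012,  0.031,  0.033, -0.375]), array([-0.018,  0.089,  0.091,  0.204]), array([-0.049,  0.147,  0.154,  0.323])]
scene green [258.3 198.5] 14 [array([-0.029,  0.028,  0.041,  0.801]), array([-0.022,  0.021,  0.03 ,  0.808]), array([-0.014,  0.013,  0.019,  0.824])]
scene red [252.4 190.2] 5 [array([ 0.005,  0.048,  0.048, -0.102]), array([ 0.013,  0.04 ,  0.042, -0.312]), array([ 0.021,  0.032,  0.038, -0.573])]
green -0.0298 -0.037 0.0273 0.002530067157255317
red 0.0051 -0.0371 0.0462 0.0018704200843777787
```

```bash
python3 -m pendant '[[[60,0.334,0.0725,0,0],[60,0.334,0.0725,0,0],[60,0.334,0.0725,0,0],[60,0.334,0.0725,0,0]]]'
python3 -m pendant '[[[60,0,0,-0.11,0],[60,0,0,-0.2225,0],[60,0,0,-0.2225,0],[60,0,0,-0.2225,0]]]'
python3 -m pendant '[[[12,0,0,0,0],[12,0,0,0,0],[12,0,0,0,0],[12,0,0,0,0],[12,0,0,0,0]]]' 40
```

```text
t: 16.75
tool_pos: [0.6735, 0.0589, 0.3529]
tcp_rot: [-1.927, -2.479, 0.002]
force: [-0.1, -0.6, -0.1]
finger_gap: 0.06
grip_force: 0.0
t: 17.25
tool_pos: [0.6739, 0.0583, 0.268]
tcp_rot: [1.926, 2.479, 0.003]
force: [-0.6, 0.8, 0.3]
finger_gap: 0.0598
grip_force: 0.0
t: 17.88
tool_pos: [0.673, 0.0582, 0.2678]
tcp_rot: [1.926, 2.482, -0.001]
force: [-4.3, -0.5, 6.0]
finger_gap: 0.021
grip_force: 39.2
```

```bash
python3 -m pendant '[[[12,-0.0543,-0.0143,0.0014,0],[12,-0.1083,-0.0286,-0.0056,0],[12,-0.1434,-0.0378,-0.0149,0],[12,-0.1774,-0.0468,-0.0278,0],[12,-0.1774,-0.0468,-0.0278,0]]]' 50
python3 - <<'E'
from h import *
s=read_state();print(s['tool_pos'],s['force'],s['moment'])
E
```

```text
t: 18.5
tool_pos: [0.6089, 0.0407, 0.2613]
tcp_rot: [1.917, 2.471, 0.021]
force: [4.1, -0.2, 9.7]
finger_gap: 0.0204
grip_force: 51.8
[0.60887712 0.04072607 0.26133081] [ 4.08577254 -0.16225945  9.73484583] [ 0.13494381 -1.1648462   0.22411049]
```

```bash
python3 -m pendant '[[[12,-0.0327,-0.0086,-0.0162,0],[12,-0.0636,-0.0168,-0.0359,0],[12,-0.0924,-0.0243,-0.0585,0],[12,-0.0924,-0.0243,-0.0585,0]]]'
python3 - <<'E'
from h import *
t=save('top','top5.png');S=save('scene','scene5.png')
s=read_state();print(s['tool_pos'],s['force'],s['moment'])
d=(s['tool_pos']-np.array([.673,.0582,.2678]))@X; print('theta',.1+np.arcsin(-d/.15-.0998))
a=marks('top','top5.png',(292,170,308,185),(292,160,312,185))
b=marks('scene','scene5.png',(250,190,268,206),(246,184,268,204))
cv2.imwrite('pics/c5.png',np.hstack([cv2.resize(x,(400,400),interpolation=cv2.INTER_CUBIC)[:,:,::-1] for x in(t[150:200,275:325],S[170:220,230:280])]))
E
```

```text
t: 19.0
tool_pos: [0.5722, 0.0308, 0.2377]
tcp_rot: [1.917, 2.471, 0.02]
force: [3.2, 0.7, 11.3]
finger_gap: 0.0203
grip_force: 56.0
[0.57247269 0.03085543 0.23789851] [ 2.68735242  0.83634896 10.98330502] [ 0.08808414 -0.83605638  0.22098677]
theta 0.7369107995995207
top green [299.8 178.6] 5 [array([-0.042,  0.046,  0.062,  0.735]), array([-0.07 ,  0.103,  0.125,  0.597]), array([-0.099,  0.16 ,  0.188,  0.551])]
top red [301.5 176.5] 2 [array([-0.016,  0.013,  0.02 ,  0.905]), array([-0.045,  0.071,  0.084,  0.569]), array([-0.075,  0.13 ,  0.15 ,  0.524])]
scene green [258.1 198.7] 11 [array([-0.028,  0.027,  0.039,  0.812]), array([-0.02 ,  0.019,  0.028,  0.825]), array([-0.013,  0.011,  0.017,  0.854])]
scene red [258.2 195.8] 4 [array([-0.029,  0.042,  0.051,  0.617]), array([-0.022,  0.034,  0.04 ,  0.571]), array([-0.014,  0.026,  0.03 ,  0.492])]
```

View pics/c5.png

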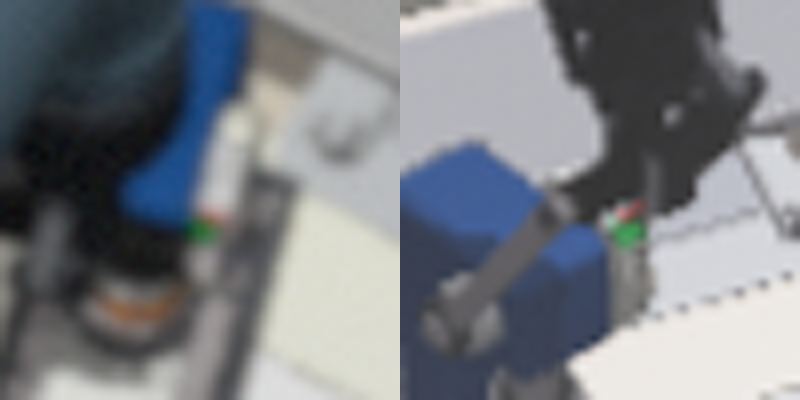

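The pointer (scene (258,196)) is at the near edge of the green clip (258,198.6), with the handle at about 0.73 rad. The mark is near 0.91, so I continue.

```bash
python3 -m pendant '[[[12,-0.018,-0.0046,-0.014,0],[12,-0.034,-0.009,-0.029,0],[12,-0.049,-0.013,-0.045,0],[12,-0.049,-0.013,-0.045,0],[12,-0.049,-0.013,-0.045,0]]]'
python3 - <<'E'
from h import *
t=save('top','top6.png');S=save('scene','scene6.png')
s=read_state();print(s['tool_pos'],s['force'],s['moment'])
d=(s['tool_pos']-np.array([.673,.0582,.2678]))@X; print('theta',.1+np.arcsin(-d/.15-.0998))
a=marks('top','top6.png',(292,170,308,188),(292,160,312,190))
b=marks('scene','scene6.png',(250,190,268,206),(246,184,268,206))
cv2.imwrite('pics/c6.png',np.hstack([cv2.resize(x,(400,400),interpolation=cv2.INTER_CUBIC)[:,:,::-1] for x in(t[160:200,285:325],S[180:220,240:280])]))
E
```

```text
t: 19.73
tool_pos: [0.5539, 0.0258, 0.2191]
tcp_rot: [1.917, 2.471, 0.021]
force: [4.6, 0.6, 7.2]
finger_gap: 0.0204
grip_force: 58.3
[0.5539427  0.02586231 0.21913033] [ 6.30009363 -0.05812692  8.52333516] [ 0.13709341 -1.30691698  0.20329873]
theta 0.9076324588233725
top green [300.5 177.5] 8 [array([-0.031,  0.033,  0.046,  0.744]), array([-0.06 ,  0.091,  0.109,  0.58 ]), array([-0.089,  0.149,  0.173,  0.537])]
top red None
scene green None
scene red None
```

View pics/c6.png

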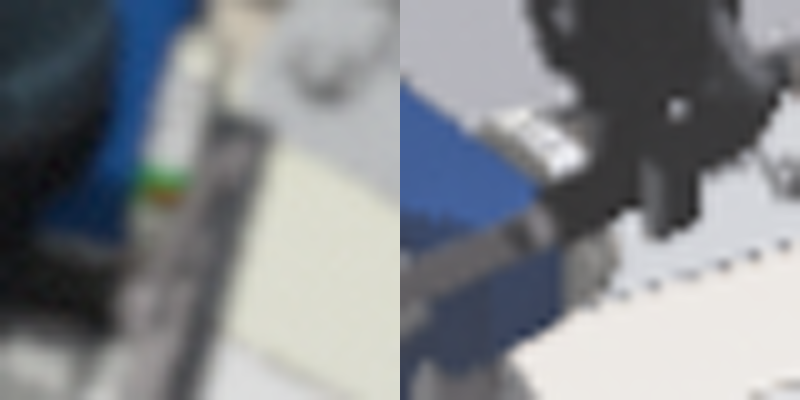

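```bash
python3 - <<'E'
from h import *
for f in('top4.png','top5.png','top6.png'):
    im=cv2.imread('pics/'+f)[:,:,::-1].astype(int)[173:184,296:306]
    print(f,'G-max(R,B)');print(im[...,1]-np.maximum(im[...,0],im[...,2]));print('R-max(G,B)');print(im[...,0]-np.maximum(im[...,1],im[...,2]))
E
```

```text
top4.png G-max(R,B)
[[-61 -60 -49 -28  -9  -1   0   0  -1  -1]
 [-61 -57 -44 -22  -6  -2   1   0  -2  -1]
 [-58 -54 -39 -12   1   4   2   3   0  -1]
 [-55 -47 -25   7  20  18  14   9   5   1]
 [-45 -36  -5  33  49  47  37  26  12   3]
 [-36 -21  13  53  72  70  62  43  19   3]
 [-30 -13  23  50  67  72  63  43  16   3]
 [-25  -9  15  31  41  46  44  27   8  -3]
 [-24 -11   4  11  14  18  18  12   2  -5]
 [-24 -11   0   1   1   2   2   1   1  -3]
 [-22 -11  -2  -1   0  -1  -1  -2  -2  -2]]
R-max(G,B)
[[-108 -105  -81  -43  -14   -3    0    0    1    1]
 [-109 -102  -72  -34  -11   -3   -1    0    1    1]
 [-110  -96  -67  -30  -12   -7   -3   -3    0    1]
 [ -99  -91  -67  -39  -32  -25  -16  -10   -5   -2]
 [ -84  -83  -62  -69  -66  -58  -45  -30  -15   -5]
 [ -66  -65  -71  -95 -101  -97  -79  -52  -20   -4]
 [ -53  -47  -54  -71  -90  -96  -82  -50  -17   -6]
 [ -48  -28  -26  -35  -45  -53  -50  -31  -12   -6]
 [ -41  -21   -8  -11  -14  -18  -18  -12   -6   -8]
 [ -41  -18   -2   -1   -1   -2   -2   -1   -3   -4]
 [ -34  -15    0    1    0    1    1    2    1   -1]]
top5.png G-
[... 1356 characters left out ...]
 [-28 -15  13  13  -4 -11  -8  -3  -3  -2]
 [-26 -10  11  10  -2 -10 -11  -7  -4  -3]
 [-25 -10   4   5   1   0  -3  -3  -5  -3]
 [-24 -12   2   2  -1  -2  -2  -4  -3  -3]
 [-21 -13  -1   2  -2  -2  -2  -4  -3  -3]]
R-max(G,B)
[[-81 -93 -84 -45 -16  -5  -1  -2  -1   0]
 [-87 -98 -73 -37 -13  -2  -2  -1   0   1]
 [-93 -94 -69 -30 -11  -9  -5  -1   0   0]
 [-92 -90 -66 -37 -30 -23 -17 -10  -3   3]
 [-86 -78 -59 -52 -49 -43 -39 -25  -9   2]
 [-65 -58 -37 -35 -29 -32 -32 -21  -6   2]
 [-55 -41 -26 -13   4  11   8   3   3   2]
 [-47 -27 -16 -10   2  10  11   7   4   3]
 [-43 -21  -7  -5  -1   0   3   3   5   1]
 [-41 -20  -3  -2   1   2   2   4   2  -2]
 [-36 -20  -4  -2   2   2   2   3   1  -2]]
```

```bash
python3 - <<'E'
from h import *
P=lambda a,r,y=-.037:O+X*(-r*np.sin(a-.1))+Y*y+np.array([0,0,r*np.cos(a-.1)])
obs={'top':(303.9,166.6),'scene':(252.4,190.2)}
for n in obs:
    off=np.array(obs[n])-proj(n,P(0,.046))[0]; print(n,'off',off.round(2))
    for r in(.046,.043,.040): print(r,[(a,(proj(n,P(a,r))[0]+off).round(1).tolist()) for a in(.737,.80,.85,.908,.95)])
E
```

```text
top off [0.16 0.07]
0.046 [(0.737, [301.3, 176.2]), (0.8, [301.1, 177.1]), (0.85, [300.9, 177.7]), (0.908, [300.8, 178.5]), (0.95, [300.7, 179.0])]
0.043 [(0.737, [301.4, 176.1]), (0.8, [301.2, 176.9]), (0.85, [301.1, 177.5]), (0.908, [300.9, 178.2]), (0.95, [300.8, 178.7])]
0.04 [(0.737, [301.5, 175.9]), (0.8, [301.4, 176.7]), (0.85, [301.2, 177.3]), (0.908, [301.1, 177.9]), (0.95, [301.0, 178.4])]
scene off [-0.3  -0.31]
0.046 [(0.737, [257.8, 196.1]), (0.8, [258.2, 196.7]), (0.85, [258.5, 197.3]), (0.908, [258.8, 197.9]), (0.95, [259.1, 198.4])]
0.043 [(0.737, [257.5, 196.3]), (0.8, [257.9, 197.0]), (0.85, [258.2, 197.5]), (0.908, [258.5, 198.0]), (0.95, [258.7, 198.5])]
0.04 [(0.737, [257.2, 196.6]), (0.8, [257.6, 197.2]), (0.85, [257.8, 197.7]), (0.908, [258.1, 198.2]), (0.95, [258.3, 198.6])]
```

```bash
python3 -m pendant '[[[12,0.0127,0.0033,0.0134,0],[12,0.0127,0.0033,0.0134,0],[12,0.0127,0.0033,0.0134,0],[12,0.0127,0.0033,0.0134,0]]]'
python3 - <<'E'
from h import *
t=save('top','top7.png');S=save('scene','scene7.png')
s=read_state();print(s['tool_pos'],s['force'])
d=(s['tool_pos']-np.array([.673,.0582,.2678])); print('theta',.1+np.arcsin(-d@X/.15-.0998),.1+np.arccos(.995+d[2]/.15))
im=t.astype(int)[173:184,296:306]; print(im[...,1]-np.maximum(im[...,0],im[...,2]));print(im[...,0]-np.maximum(im[...,1],im[...,2])); print(im.max(2))
print(cv2.imread('pics/top4.png').max(2)[173:184,296:306])
E
```

```text
t: 20.32
tool_pos: [0.5566, 0.0266, 0.2221]
tcp_rot: [1.919, 2.474, 0.014]
force: [6.0, -0.5, 4.0]
finger_gap: 0.0203
grip_force: 57.8
[0.55659661 0.02657029 0.22212856] [ 5.42334503 -0.62747842  3.06630338]
theta 0.8814947654729928 0.9085833991272547
[[-48 -54 -50 -30 -12  -3   0   0   1   2]
 [-51 -56 -45 -22  -7  -2  -1   0   2   0]
 [-54 -53 -38 -12   1   5   3   2  -1  -2]
 [-51 -48 -25   6  20  18  13   9   1  -3]
 [-46 -36 -10  26  39  34  31  18   8  -4]
 [-35 -26   3  25  15  12  13   7   0  -4]
 [-30 -13  15  23   6 -10 -16 -15 -10  -4]
 [-27 -11  10  19  13   3  -7 -12  -6  -2]
 [-25  -9   2   8   8   5   1  -3  -6  -2]
 [-25 -12   2   1   2   2  -1  -4  -1  -3]
 [-23 -11   0   0   0  -1  -2  -3  -3  -3]]
[[-82 -95 -83 -47 -17  -4  -1   0  -1  -2]
 [-91 -99 -72 -35 -12  -3  -1   0  -2   0]
 [-99 -94 -67 -31 -12  -6  -4  -2   1   2]
 [-96 -91 -64 -35 -29 -21 -16  -9  -1   3]
 [-84 -77 -56 -45 -39 -34 -31 -18  -8   4]
 [-67 -59 -36 -25 -15 -12 -13  -7   0   4]
 [-52 -44 -32 -23  -6  10  16  15  10   4]
 [-51 -30 -19 -19 -13  -3   7  12   6   1]
 [-44 -21  -8  -8  -8  -5  -1 
[... 347 characters left out ...]
5 112 111]
 [ 72  68  79  96  95  98 108 118 117 105]
 [ 67  70  94 112 106  96 106 117 113  95]
 [ 68  74  99 123 122 116 112 115 109  91]
 [ 65  76 103 124 125 119 121 114 102  94]
 [ 60  73  92 111 114 116 115 108 104 100]]
[[141 136 132 136 159 182 196 188 161 120]
 [141 135 132 142 168 189 198 188 159 112]
 [136 132 130 139 168 188 193 182 143 104]
 [127 121 117 125 161 181 182 166 130  90]
 [110 106  96 123 146 160 159 144 109  82]
 [ 87  84  89 119 139 143 138 121  93  70]
 [ 73  70  93 121 132 135 129 111  86  68]
 [ 65  70  95 120 130 132 124 108  83  72]
 [ 67  74 101 128 132 132 124 107  89  82]
 [ 66  76 101 127 135 132 122 104  95  92]
 [ 63  74  94 116 123 127 120 108 105 101]]
```

The pointer now stands over the middle of the green clip, with green showing on both sides. Two estimates of the mark, 0.87 and 0.92, bracket the current 0.89 rad. I'll let it settle and hand in.

```bash
python3 -m pendant '[[[12,0,0,0,0],[12,0,0,0,0],[12,0,0,0,0]]]' && python3 -c "
from rig import *
print(finish_job())"
```

```text
t: 20.8
tool_pos: [0.5566, 0.0266, 0.2221]
tcp_rot: [1.919, 2.474, 0.014]
force: [6.0, 0.2, 3.3]
finger_gap: 0.0201
grip_force: 57.8
the job is handed in; nothing more can be done
None
```

I handed the job in at 20.8 s of the 54 s allowed: the badge is seated face up in the die, the tray is on its hard stop, and the arm still holds the handle at about 0.89 rad, with the pointer on the green clip (I put its middle at 0.87 to 0.92 rad); no verdict came back.

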